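# Find the case that rattles and hold it out

## Robot

A 6-joint arm with a two-finger parallel gripper is mounted at the origin on the work surface. World frame = base frame: x ahead of the robot, y to its left, z up, the work surface at z = 0. Lengths are in m, angles in rad, forces in N, time in s.
With the tool pointing down it reaches from about 0.35 to 0.875 m from the base axis. Payload 4.2 kg.
Tool frame: the origin (TCP) lies on the centre line of the jaws, within the pads' length; the fingertips stand 8 mm ahead of it and the grasp point (between the pads) lies 11 mm behind it (robot.tip_reach is the distance from the TCP to the fingertips, in m); z points along the fingers, y is the direction in which the jaws open and shut (so a half turn about z gives the same grasp; the last joint's range is limited). The gripper opens to 85 mm and grips with 20 to 120 N. Pads are 22 mm wide; open, the fingers measure 114 mm over their backs; the gripper's body (76 mm by 85 mm) begins 54 mm behind the grasp point. The pads swing forward as they close: fully open they stand 13 mm farther back than shut.
Start: joints at [-1.081, 0.385, 0.008, 0, -1.194, -0.259], TCP at [0.143, -0.608, 0.239] pointing down, gripper open.
Joint ranges: [-3.14, 3.14], [-1.21, 2.06], [-1.07, 1.41], [-3.16, 2.05], [-2.99, -0.16], [-3.1, 3.1]. Speed limits (rad/s): [2.79, 2.79, 3.14, 3.14, 3.14, 3.14].

## Interface

Orientations are given as a unit quaternion [x, y, z, w].
In Python, from workcell import robot, read_camera, calibration, job_done gives the robot as it stands.
- The arm moves only by the tool jog_arm, never from a script. Its argument "motion" is a list of rows, each an object of numbers: "tx", "ty", "tz": the shift along the tool's x, y, z in mm; "turn": the turn about the tool's z in degrees. A call has 1 to 12 rows; each row shifts and turns the commanded pose from where the row before left it, along the tool's axes as they then stand; what a row does not reach is not made up. A row lasts 1/10 s, in which the tool goes at most 50 mm and 8.59 degrees, less where a joint would pass 70% of its speed; a pose out of reach is approached as far as the arm can. A call is refused whole if a number of a shift passes 50 or a number of a turn 8.59, either way. A call with a gripper value outside its range is refused whole. "fingers" is the finger opening in mm, from 0 to 85.4, set as the call begins (left out, the last holds). The fingers move at their own pace and stop on an object; "force" is the grip in N (left out, the last holds). Time passes only in rows, so rows that do not move let the fingers close. It gives the time, the measured TCP pose, the force and the opening at its end, in the units of the state.
- robot.state(): the state, without advancing time (a new reading comes with each control period).
- read_camera(name): name is "side" or "top"; returns the picture (480x640x3 uint8, red, green, blue); there is no depth.
- calibration(name): a dict with "camera_matrix" (3x3 intrinsics, pixels), "dist_coeffs" ([k1, k2, p1, p2, k3] as OpenCV has them; the pictures are not rectified), "rvec" (rotation vector, rad) and "tvec" (3), from world to camera coordinates, as OpenCV has them. Camera axes: x right, y down, z forward; pixel columns grow to the right and rows downward; lengths in m; the calibration is good to about 2 mm. A picture is of the moment at which its call begins. calibration takes no time and is no camera call.
- job_done(): hands the job in, once; it reports no verdict.
The state is a dict: "t": time; "qpos": joint angles; "qd": joint speeds; "joint_torque": joint torques, N m; "position": TCP position; "orientation": TCP orientation; "contact_force": force on the tool from outside, world axes, zero at the start; "moment": the same for the moment, N m; "opening": opening from 0.0 (shut) to 1.0 (fully open).
Only numpy, scipy, OpenCV 4.12 (cv2) and the standard library are available. Lean on these libraries where they do the work, as an engineer would, in place of code of your own. Each camera call takes 0.05 s, during which the arm holds its last target.

## Task

Take the three sealed orange cases in turn, the left one first, then the middle, then the right (left as the robot sees it): lift each clear of the bench by its handle, shake it briskly back and forth several times to tell whether a loose weight rattles inside, and put each one back where it stood. Exactly one rattles: take that one (or keep it, if it is in the hand) and hold it out level and still over the middle of the yellow-edged hand-over mat, its underside about 12 cm above the bench; the program finishes while holding it there, with the two quiet cases standing back in their own places. Leave the bottle, the jar and the roll of tape alone.

Things in the scene. Friction and masses are not known exactly. Their poses are not given: they have to be found in the camera images.
- case_left: sealed opaque rigid case, one of three alike: orange tub with grey lid, 94 x 94 mm, 62 mm high, black bar handle on top. 0.42 to 0.6 kg with contents (weight tells nothing). Inside, a chamber 80 mm square: in one of the three (any) a 250 g steel ball of 40 mm runs loose; in the other two a 250 g packed puck, 1 mm of play. Origin: centre of underside, z up. At the robot's left (+y).
- case_middle: sealed opaque rigid case, one of three alike: orange tub with grey lid, 94 x 94 mm, 62 mm high, black bar handle on top. 0.42 to 0.6 kg with contents (weight tells nothing). Inside, a chamber 80 mm square: in one of the three (any) a 250 g steel ball of 40 mm runs loose; in the other two a 250 g packed puck, 1 mm of play. Origin: centre of underside, z up. Between the others.
- case_right: sealed opaque rigid case, one of three alike: orange tub with grey lid, 94 x 94 mm, 62 mm high, black bar handle on top. 0.42 to 0.6 kg with contents (weight tells nothing). Inside, a chamber 80 mm square: in one of the three (any) a 250 g steel ball of 40 mm runs loose; in the other two a 250 g packed puck, 1 mm of play. Origin: centre of underside, z up. At the robot's right (-y).
- case_left_handle (a point): middle of the black bar handle of the left case, 87 mm above its underside. Bar: 70 mm long along the case's x axis, 18 mm wide along its y axis (pinch it across this), 22 mm high, its top 98 mm above the underside, 14 mm free under it. If the case rattles, shaking or rocking it makes the ball roll up to 40 mm and strike the walls: jolts, and a moment about the handle that can change by about 0.1 N m as the ball goes from one side wall to the other.
- case_middle_handle (a point): middle of the black bar handle of the middle case, 87 mm above its underside. Bar: 70 mm long along the case's x axis, 18 mm wide along its y axis (pinch it across this), 22 mm high, its top 98 mm above the underside, 14 mm free under it. 
- case_right_handle (a point): middle of the black bar handle of the right case, 87 mm above its underside. Bar: 70 mm long along the case's x axis, 18 mm wide along its y axis (pinch it across this), 22 mm high, its top 98 mm above the underside, 14 mm free under it. 
- mat_centre (a point): centre of the top of the fixed hand-over mat, a 4 mm thick blue rectangle with a yellow edge, 130 mm (along its x) by 150 mm, flat on the bench beyond the cases
- bottle: clear bottle with a red cap, 64 mm across, 170 mm high, standing at the left beyond the cases; origin at the centre of its underside; not to be disturbed
- jar: amber jar, 70 mm across, 80 mm high, standing at the right beyond the cases; origin at the centre of its underside; not to be disturbed
- tape: green roll of tape lying flat, 90 mm across, 25 mm high, on the near right; origin at the centre of its underside; not to be disturbed
There are look-alikes about, which are no part of the job. What is shaped like the case_middle but red is not meant. Of the things shaped like the part that bears mat_centre, the yellow one is meant.

How it is judged:
On the way, in this order (a step that is already met when the one before it is completed fails the run):
1. the left case is held up clear of the bench (height (world z) of case_left above 0.03 m and linear speed of case_left below 0.08 m/s and angular speed of case_left below 0.5 rad/s).
2. the left case is swung or rocked briskly in the air (height (world z) of case_left above 0.03 m and (linear speed of case_left above 0.15 m/s or angular speed of case_left above 0.8 rad/s)).
3. the left case stops or turns back in the air (all of step 1).
4. the middle case is held up clear of the bench (height (world z) of case_middle above 0.03 m and linear speed of case_middle below 0.08 m/s and angular speed of case_middle below 0.5 rad/s).
5. the middle case is swung or rocked briskly in the air (height (world z) of case_middle above 0.03 m and (linear speed of case_middle above 0.15 m/s or angular speed of case_middle above 0.8 rad/s)).
6. the middle case stops or turns back in the air (all of step 4).
7. the right case is held up clear of the bench (height (world z) of case_right above 0.03 m and linear speed of case_right below 0.08 m/s and angular speed of case_right below 0.5 rad/s).
8. the right case is swung or rocked briskly in the air (height (world z) of case_right above 0.03 m and (linear speed of case_right above 0.15 m/s or angular speed of case_right above 0.8 rad/s)).
9. the right case stops or turns back in the air (all of step 7).
At the end, for the whole second after the job is handed in: the rattling case is in the fingers, underside 70 to 190 mm above the bench, centre within 40 mm of the mat's centre seen from above, level within 0.2 rad, still (under 30 mm/s); the two quiet cases stand untouched and upright, each within 30 mm of where it began (((distance between loose_weight_c0 and case_left below 0.07 m and height (world z) of case_left between 0.07 and 0.19 m and horizontal distance between case_left and mat_centre below 0.04 m and angle between case_left's own z axis and vertical below 0.2 rad and linear speed of case_left below 0.03 m/s and contact force between case_left and the fingers above 2 N and distance of each of case_middle, case_right from where it was at the start of the episode below 0.03 m and angle between each of case_middle, case_right's own z axis and vertical below 0.1 rad and linear speed of each of case_middle, case_right below 0.02 m/s and contact force between each of case_middle, case_right and the arm below 0.5 N and contact force between each of case_middle, case_right and the fingers below 0.5 N and contact force between each of case_middle, case_right and case_left below 0.1 N) or (distance between loose_weight_c0 and case_middle below 0.07 m and height (world z) of case_middle between 0.07 and 0.19 m and horizontal distance between case_middle and mat_centre below 0.04 m and angle between case_middle's own z axis and vertical below 0.2 rad and linear speed of case_middle below 0.03 m/s and contact force between case_middle and the fingers above 2 N and distance of each of case_left, case_right from where it was at the start of the episode below 0.03 m and angle between each of case_left, case_right's own z axis and vertical below 0.1 rad and linear speed of each of case_left, case_right below 0.02 m/s and contact force between each of case_left, case_right and the arm below 0.5 N and contact force between each of case_left, case_right and the fingers below 0.5 N and contact force between each of case_left, case_right and case_middle below 0.1 N) or (distance between loose_weight_c0 and case_right below 0.07 m and height (world z) of case_right between 0.07 and 0.19 m and horizontal distance between case_right and mat_centre below 0.04 m and angle between case_right's own z axis and vertical below 0.2 rad and linear speed of case_right below 0.03 m/s and contact force between case_right and the fingers above 2 N and distance of each of case_left, case_middle from where it was at the start of the episode below 0.03 m and angle between each of case_left, case_middle's own z axis and vertical below 0.1 rad and linear speed of each of case_left, case_middle below 0.02 m/s and contact force between each of case_left, case_middle and the arm below 0.5 N and contact force between each of case_left, case_middle and the fingers below 0.5 N and contact force between each of case_left, case_middle and case_right below 0.1 N))); the arm keeps its last pose, push and grip.
It fails at once if the bottle is shifted by more than 30 mm or tipped over (distance of bottle from where it was at the start of the episode above 0.03 m or angle between bottle's own z axis and vertical above 0.5 rad).
It fails at once if the jar is shifted by more than 30 mm or tipped over (distance of jar from where it was at the start of the episode above 0.03 m or angle between jar's own z axis and vertical above 0.5 rad).
It fails at once if the tape is shifted by more than 30 mm or tipped over (distance of tape from where it was at the start of the episode above 0.03 m or angle between tape's own z axis and vertical above 0.5 rad).
It also fails if it takes over 72 s, if anything falls off the work surface, if the arm or the gripper's body presses on something with over 40 N, if the wrist force passes 120 N, or if a joint passes its speed limit or range.

## Working session

There is one attempt and no reset: what is moved stays moved. The work goes in short steps, Python scripts to look and compute and a tool call to move; the robot and the scene stay as the last step left them, time stands still between calls to the robot, and variables do not carry over. Pictures are saved under pics/ and viewed, and the job is handed in when it is done.

Besides the shell and the picture viewer there is one more tool, called after "Request:" in YAML: its name, and indented under it one key for each argument. jog_arm: Moves the arm, as the interface text tells. Its arguments: {"type":"object","properties":{"motion":{"type":"array","items":{"type":"object","properties":{"tx":{"type":"number"},"ty":{"type":"number"},"tz":{"type":"number"},"turn":{"type":"number"}}}},"fingers":{"type":"number"},"force":{"type":"number"}},"required":["motion"]}

```bash
mkdir -p pics; ls; python3 - <<'E'
from workcell import robot, read_camera, calibration
import cv2
for n in("top","side"):
    cv2.imwrite(f"pics/{n}0.png",cv2.cvtColor(read_camera(n),cv2.COLOR_RGB2BGR)); c=calibration(n); print(n,c)
s=robot.state(); print(s)
E
```

```text
pics
top {'camera_matrix': array([[600.37225773,   0.        , 323.63987377],
       [  0.        , 600.37225773, 233.463868  ],
       [  0.        ,   0.        ,   1.        ]]), 'dist_coeffs': array([-0.14282602,  0.        ,  0.        ,  0.        ,  0.        ]), 'rvec': array([ 2.1484037 , -2.14995416,  0.13673601]), 'tvec': array([-0.02636222,  0.52231274,  1.6315594 ])}
side {'camera_matrix': array([[516.4182491 ,   0.        , 322.48544045],
       [  0.        , 516.4182491 , 237.63384293],
       [  0.        ,   0.        ,   1.        ]]), 'dist_coeffs': array([-0.13739839,  0.        ,  0.        ,  0.        ,  0.        ]), 'rvec': array([ 0.68011044, -2.67257859,  1.06582973]), 'tvec': array([0.45082119, 0.25073144, 1.16565813])}
{'t': 0.1, 'qpos': array([-1.08139338e+00,  3.85481782e-01,  6.74634440e-03, -4.18107009e-04,
       -1.19398123e+00, -2.58613616e-01]), 'qd': array([ 0.00097395, -0.00160356,  0.00339839,  0.00069279,  0.0009253 ,
        0.00178733]), 'joint_torque': array([-1.43942882e-03, -3.93317235e+01,  1.88929152e+01,  4.19794008e+00,
       -2.58321241e-03,  2.74070132e-06]), 'position': array([ 0.14287195, -0.60793173,  0.23832585]), 'orientation': array([-1.15062083e-01,  9.93357819e-01,  9.64787348e-04, -1.69918382e-04]), 'contact_force': array([ 0.63531555,  0.21533054, -0.698029  ]), 'moment': array([ 0.01979343,  0.02405081, -0.03682097]), 'opening': 1.0020782578673202}
```

View pics/top0.png

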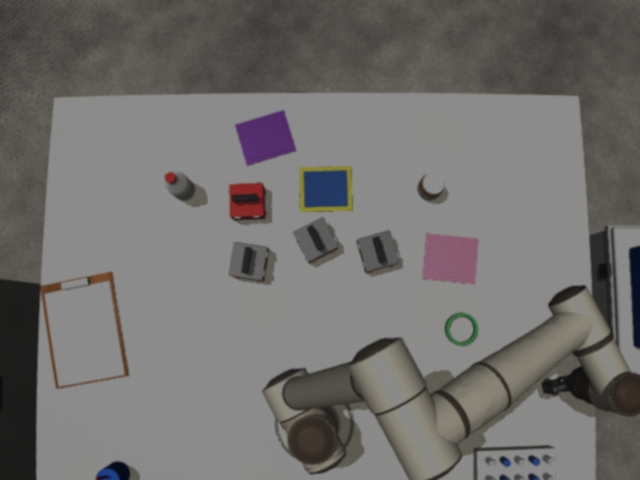

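View pics/side0.png

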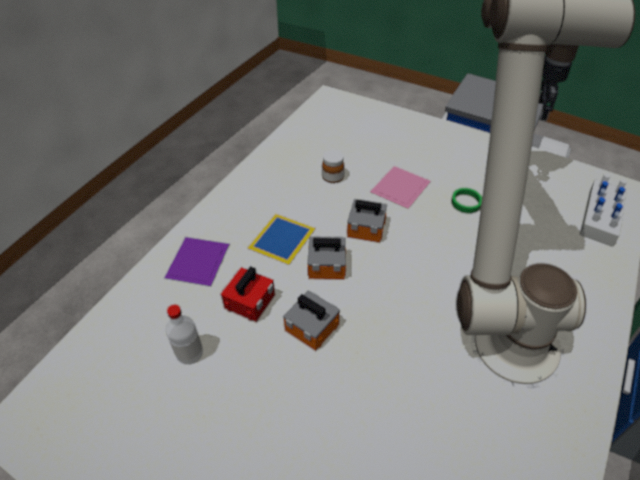

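The top view shows the three grey-lidded cases at about (250,261), (317,241) and (379,251) px, and the yellow-edged mat at (326,188). The red look-alike is at (247,200). Next I'll measure the handles and the mat.

```bash
cat > h.py <<'E'
import numpy as np, cv2
from workcell import robot, read_camera, calibration
def ray(n,uv):
    c=calibration(n);R=cv2.Rodrigues(c["rvec"])[0];C=-R.T@c["tvec"]
    p=cv2.undistortPoints(np.array(uv,float).reshape(-1,1,2),c["camera_matrix"],c["dist_coeffs"]).reshape(-1,2)
    return C,np.c_[p,np.ones(len(p))]@R
def plane(n,uv,z):
    C,d=ray(n,uv); return C+d*((z-C[2])/d[:,2])[:,None]
def proj(n,P):
    c=calibration(n);return cv2.projectPoints(np.array(P,float).reshape(-1,3),c["rvec"],c["tvec"],c["camera_matrix"],c["dist_coeffs"])[0].reshape(-1,2)
def handle(img,n,uv,r=24,z=0.098):
    u,v=uv;w=img[v-r:v+r,u-r:u+r].astype(int)
    m=(w.max(2)<48).astype(np.uint8)
    k,l,st,ce=cv2.connectedComponentsWithStats(m)
    i=1+np.argmax(st[1:,4]); ys,xs=np.nonzero(l==i)
    pts=np.c_[xs+u-r,ys+v-r].astype(float)
    P=plane(n,pts,z)[:,:2]
    rect=cv2.minAreaRect(P.astype(np.float32)*1000)
    q=P-P.mean(0);w_,V=np.linalg.eigh(q.T@q);a=V[:,1]
    return len(pts),pts.mean(0),P.mean(0),np.degrees(np.arctan2(a[1],a[0]))%180,rect
def euler_yaw(s):
    from scipy.spatial.transform import Rotation as R
    M=R.from_quat(s["orientation"]).as_matrix();return M
E
python3 - <<'E'
from h import *
t=cv2.cvtColor(cv2.imread("pics/top0.png"),cv2.COLOR_BGR2RGB)
s=cv2.cvtColor(cv2.imread("pics/side0.png"),cv2.COLOR_BGR2RGB)
for a,b in(((249,261),(312,307)),((317,240),(327,244)),((379,251),(368,208))):
    print("top",handle(t,"top",a,16)); print("side",handle(s,"side",b,18,.092))
# lids
hsv=cv2.cvtColor(t,cv2.COLOR_RGB2HSV)
m=cv2.inRange(hsv,(20,120,60),(35,255,255));k,l,st,ce=cv2.connectedComponentsWithStats(m);i=1+np.argmax(st[1:,4])
ys,xs=np.nonzero(l==i);r=cv2.minAreaRect(plane("top",np.c_[xs,ys],0.004)[:,:2].astype(np.float32)*1000);print("mat",r)
for n,im,R in(("t",t,(200,150,420,290)),("s",s,(220,180,400,360))):
    cv2.imwrite(f"pics/z{n}.png",cv2.cvtColor(cv2.resize(im[R[1]:R[3],R[0]:R[2]],None,fx=3.3,fy=3.3),cv2.COLOR_RGB2BGR))
for n,z,q in(("bottle",.17,(171,178)),("jar",.08,(434,181)),("tape",.025,(461,329)),("red",.098,(245,199))): print(n,plane("top",[q],z))
M=euler_yaw(robot.state());print(M.round(3))
E
```

```text
top (179, array([247.09497207, 260.13407821]), array([0.44240837, 0.17670168]), np.float64(171.78936268360408), ((442.08306884765625, 176.8470916748047), (19.865753173828125, 67.10315704345703), 81.34149169921875))
side (307, array([311.60912052, 306.80781759]), array([0.44045317, 0.18379769]), np.float64(167.73041952164772), ((440.8572082519531, 184.94728088378906), (29.391983032226562, 73.81372833251953), 81.38365936279297))
top (173, array([315.69364162, 238.14450867]), array([ 0.50125985, -0.00594385]), np.float64(27.785585682284704), ((501.44482421875, -6.205493927001953), (69.71920776367188, 17.919904708862305), 26.4807071685791))
side (265, array([326.81886792, 243.61509434]), array([0.50077925, 0.00075894]), np.float64(25.776251798304685), ((499.9796142578125, 1.6036643981933594), (63.753292083740234, 40.016143798828125), 28.496097564697266))
top (178, array([379.21910112, 249.87078652]), array([ 0.46959552, -0.17507544]), np.float64(16.0693125503673), ((470.4499816894531, -175.1231689453125), (69.29747009277344, 18.758014678955078), 15.281359672546387))
side (223, array([367.75336323, 206.57399103]), array([ 0.46910317, -0.16750426]), np.float64(12.709158803224483), ((469.02691650390625, -164.8548126220703), (65.34539794921875, 40.96390914916992), 15.567739486694336))
mat ((656.4877319335938, -31.763031005859375), (125.79158782958984, 145.6140899658203), 0.3389657437801361)
bottle [[0.65084071 0.37123884 0.17      ]]
jar [[ 0.66118664 -0.33003426  0.08      ]]
tape [[ 0.25709693 -0.40576219  0.025     ]]
red [[0.60796672 0.18520547 0.098     ]]
[[-0.974 -0.229 -0.001]
 [-0.229  0.974  0.002]
 [ 0.     0.002 -1.   ]]
```

View pics/zt.png

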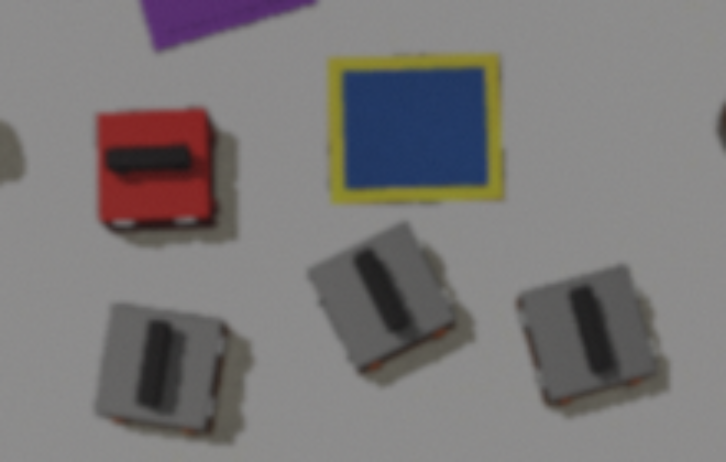

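View pics/zs.png

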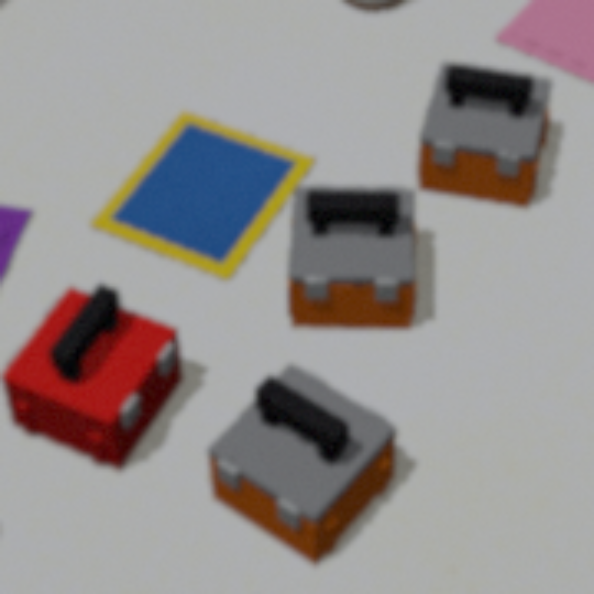

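The handles are well resolved, and the grasp axis lies along each bar. I'll write a small helper that gives shifts in the tool frame, then move.

```bash
cat >> h.py <<'E'
def go(*wps):
    s=robot.state();M=euler_yaw(s);p=s["position"]
    print("t",round(s["t"],2),"pos",p.round(4),"xang",round(np.degrees(np.arctan2(M[1,0],M[0,0])),2),"tilt",round(np.degrees(np.arccos(-M[2,2])),2),"open",round(s["opening"],3),"F",s["contact_force"].round(2),"M",s["moment"].round(3))
    for w in wps:
        w=np.array(w);print("  ->",w,"tool mm",((w-p)@M*1000).round(1));p=w
E
python3 -c "
from h import *
go((.42,-.40,.2),(.442,.177,.2))"
```

```text
t 0.1 pos [ 0.1429 -0.6079  0.2383] xang -166.79 tilt 0.11 open 1.002 F [ 0.64  0.22 -0.7 ] M [ 0.02   0.024 -0.037]
  -> [ 0.42 -0.4   0.2 ] tool mm [-317.3  139.    38.6]
  -> [0.442 0.177 0.2  ] tool mm [-153.3  556.7    1.1]
```

Request:
jog_arm:
  motion:
    - {"tx":-20,"ty":9,"tz":4}
    - {"tx":-33,"ty":14,"tz":4}
    - {"tx":-33,"ty":14,"tz":4}
    - {"tx":-33,"ty":14,"tz":4}
    - {"tx":-33,"ty":14,"tz":4}
    - {"tx":-33,"ty":14,"tz":4}
    - {"tx":-33,"ty":14,"tz":4}
    - {"tx":-33,"ty":14,"tz":4}
    - {"tx":-33,"ty":16,"tz":4}
    - {"tx":-33,"ty":16,"tz":2}
  fingers: 60
  force: 60

```text
validation failed for argument at $.mo...
```

Request:
jog_arm:
  motion:
    - {"tx":-8,"ty":30}
    - {"tx":-13,"ty":45}
    - {"tx":-13,"ty":45}
    - {"tx":-13,"ty":45}
    - {"tx":-13,"ty":45}
    - {"tx":-13,"ty":45}
    - {"tx":-13,"ty":45}
    - {"tx":-13,"ty":45}
    - {"tx":-13,"ty":45}
    - {"tx":-13,"ty":45}
    - {"tx":-13,"ty":45}
    - {"tx":-13,"ty":45}

```text
validation failed for argument at $.mo...
```

Request:
jog_arm:
  motion:
    - {"ty":20,"turn":5}
    - {"turn":8}
    - {"turn":8}
    - {}

```text
validation failed for argument at $.mo...
```

```bash
python3 -c "
from h import *
go((.442,.177,.12),(.442,.177,.078));print(robot.state()['qpos'])"
```

```text
t 0.1 pos [ 0.1429 -0.6079  0.2383] xang -166.79 tilt 0.11 open 1.002 F [ 0.64  0.22 -0.7 ] M [ 0.02   0.024 -0.037]
  -> [0.442 0.177 0.12 ] tool mm [-470.7  695.5  119.6]
  -> [0.442 0.177 0.078] tool mm [-0.  -0.1 42. ]
[-1.08139338e+00  3.85481782e-01  6.74634440e-03 -4.18107009e-04
 -1.19398123e+00 -2.58613616e-01]
```

Request:
jog_arm:
  motion:
    - {"tx":-20,"ty":9,"tz":4,"turn":0}
  fingers: 60
  force: 60

```text
t: 0.2
position: [0.1593, -0.5958, 0.2348]
orientation: [-0.114, 0.994, 0.0, -0.0]
contact_force: [0.5, 0.4, 0.3]
opening: 0.859
```

All four keys are required in every row.

Request:
jog_arm:
  motion:
    - {"tx":-33,"ty":14,"tz":4,"turn":0}
    - {"tx":-33,"ty":14,"tz":4,"turn":0}
    - {"tx":-33,"ty":14,"tz":4,"turn":0}
    - {"tx":-33,"ty":14,"tz":4,"turn":0}
    - {"tx":-33,"ty":14,"tz":4,"turn":0}
    - {"tx":-33,"ty":14,"tz":4,"turn":0}
    - {"tx":-33,"ty":14,"tz":4,"turn":0}
    - {"tx":-33,"ty":16,"tz":4,"turn":0}
    - {"tx":-33,"ty":16,"tz":2,"turn":0}

```text
t: 1.1
position: [0.4204, -0.3992, 0.2005]
orientation: [-0.115, 0.993, 0.001, -0.001]
contact_force: [-0.2, -0.6, 0.1]
opening: 0.703
```

Request:
jog_arm:
  motion:
    - {"tx":-8,"ty":30,"tz":0,"turn":0}
    - {"tx":-13,"ty":45,"tz":0,"turn":0}
    - {"tx":-13,"ty":45,"tz":0,"turn":0}
    - {"tx":-13,"ty":45,"tz":0,"turn":0}
    - {"tx":-13,"ty":45,"tz":0,"turn":0}
    - {"tx":-13,"ty":45,"tz":0,"turn":0}
    - {"tx":-13,"ty":45,"tz":0,"turn":0}
    - {"tx":-13,"ty":45,"tz":0,"turn":0}
    - {"tx":-13,"ty":45,"tz":0,"turn":0}
    - {"tx":-13,"ty":45,"tz":0,"turn":0}
    - {"tx":-13,"ty":45,"tz":0,"turn":0}
    - {"tx":-13,"ty":45,"tz":0,"turn":0}

```text
t: 2.3
position: [0.4461, 0.1469, 0.2013]
orientation: [-0.115, 0.993, 0.0, -0.0]
contact_force: [2.0, -0.2, -0.5]
opening: 0.7
```

Request:
jog_arm:
  motion:
    - {"tx":0,"ty":20,"tz":0,"turn":5}
    - {"tx":0,"ty":0,"tz":0,"turn":8}
    - {"tx":0,"ty":0,"tz":0,"turn":8}
    - {"tx":0,"ty":0,"tz":0,"turn":0}

```text
t: 2.7
position: [0.4418, 0.1647, 0.2009]
orientation: [0.067, 0.998, -0.0, -0.0]
contact_force: [0.7, 0.5, -0.6]
opening: 0.7
```

```bash
python3 -c "
from h import *
go((.442,.177,.12),(.442,.177,.078));print(robot.state()['qpos'])"
```

```text
t 2.7 pos [0.4418 0.1647 0.2009] xang 172.27 tilt 0.05 open 0.7 F [ 0.69  0.52 -0.63] M [-0.049  0.014  0.01 ]
  -> [0.442 0.177 0.12 ] tool mm [ 1.3 12.3 80.9]
  -> [0.442 0.177 0.078] tool mm [-0.  0. 42.]
[ 7.02526389e-01  1.57990753e-01 -4.12584971e-01 -2.54621413e-04
 -1.00115261e+00 -2.40813466e+00]
```

Request:
jog_arm:
  motion:
    - {"tx":1,"ty":12,"tz":20,"turn":0.6}
    - {"tx":0,"ty":0,"tz":35,"turn":0}
    - {"tx":0,"ty":0,"tz":35,"turn":0}
    - {"tx":0,"ty":0,"tz":23,"turn":0}
    - {"tx":0,"ty":0,"tz":10,"turn":0}
    - {"tx":0,"ty":0,"tz":0,"turn":0}
  force: 90

```text
t: 3.3
position: [0.4422, 0.1759, 0.0773]
orientation: [0.072, 0.997, -0.001, -0.001]
contact_force: [0.4, 0.5, -0.1]
opening: 0.703
```

```bash
python3 -c "
from h import *
go((.442,.177,.078))
im=read_camera('side');cv2.imwrite('pics/g1.png',cv2.cvtColor(cv2.resize(im[220:380,220:420],None,fx=3.5,fy=3.5),cv2.COLOR_RGB2BGR))"
```

```text
t 3.3 pos [0.4422 0.1759 0.0773] xang 171.7 tilt 0.18 open 0.703 F [ 0.37  0.54 -0.12] M [-0.055  0.017  0.001]
  -> [0.442 0.177 0.078] tool mm [ 0.4  1.1 -0.7]
```

View pics/g1.png

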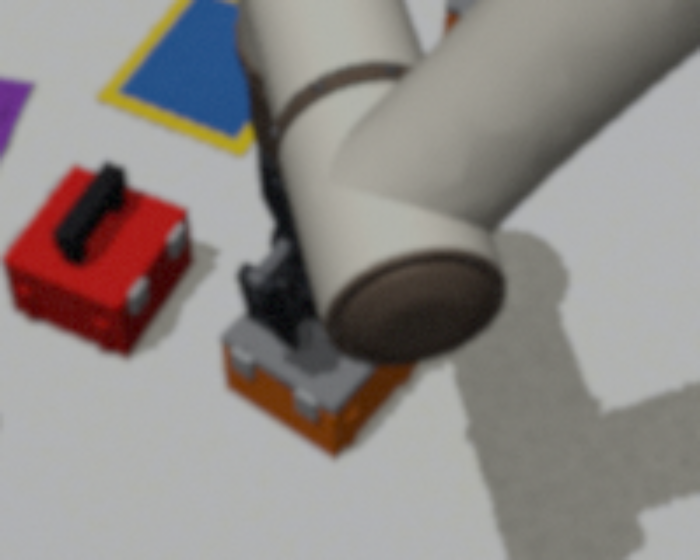

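The picture shows the fingers straddling the left handle with no contact force, and the case undisturbed. I'll close the fingers.

Request:
jog_arm:
  motion:
    - {"tx":0,"ty":0,"tz":0,"turn":0}
    - {"tx":0,"ty":0,"tz":0,"turn":0}
    - {"tx":0,"ty":0,"tz":0,"turn":0}
    - {"tx":0,"ty":0,"tz":0,"turn":0}
    - {"tx":0,"ty":0,"tz":0,"turn":0}
    - {"tx":0,"ty":0,"tz":0,"turn":0}
    - {"tx":0,"ty":0,"tz":0,"turn":0}
    - {"tx":0,"ty":0,"tz":0,"turn":0}
  fingers: 5
  force: 90

```text
t: 4.15
position: [0.4439, 0.1777, 0.0794]
orientation: [0.073, 0.997, 0.001, 0.001]
contact_force: [-0.6, 3.8, 6.8]
opening: 0.196
```

```bash
python3 -c "
from h import *
go()"
```

```text
t 4.15 pos [0.4439 0.1777 0.0794] xang 171.68 tilt 0.21 open 0.196 F [-0.55  3.84  6.77] M [0.839 0.086 0.072]
```

Request:
jog_arm:
  motion:
    - {"tx":0,"ty":0,"tz":-10,"turn":0}
    - {"tx":0,"ty":0,"tz":-20,"turn":0}
    - {"tx":0,"ty":0,"tz":-25,"turn":0}
    - {"tx":0,"ty":0,"tz":-20,"turn":0}
    - {"tx":0,"ty":0,"tz":-10,"turn":0}
    - {"tx":0,"ty":0,"tz":-5,"turn":0}
    - {"tx":0,"ty":0,"tz":0,"turn":0}
    - {"tx":0,"ty":0,"tz":0,"turn":0}
    - {"tx":0,"ty":0,"tz":0,"turn":0}

```text
t: 5.05
position: [0.4421, 0.176, 0.1671]
orientation: [0.073, 0.997, -0.001, -0.001]
contact_force: [-0.3, -0.2, -4.2]
opening: 0.191
```

```bash
cat >> h.py <<'E'
def m(n=3):
    L=[]
    for i in range(n):
        read_camera("top"); s=robot.state(); M=euler_yaw(s)
        L.append(np.r_[s["contact_force"]@M,s["moment"]@M])
    L=np.array(L);print("t",round(s["t"],2),"tool F",L[:,:3].mean(0).round(2),"tool M",L[:,3:].mean(0).round(3),"sd",L[:,3:].std(0).round(3))
E
python3 -c "
from h import *
go();m()
im=read_camera('side');cv2.imwrite('pics/g2.png',cv2.cvtColor(cv2.resize(im[180:380,220:420],None,fx=3,fy=3),cv2.COLOR_RGB2BGR))"
```

```text
t 5.05 pos [0.4421 0.176  0.1671] xang 171.61 tilt 0.16 open 0.191 F [-0.3  -0.15 -4.17] M [0.084 0.014 0.012]
t 5.2 tool F [0.66 0.15 4.7 ] tool M [-0.018 -0.01  -0.003] sd [0.022 0.039 0.024]
```

View pics/g2.png

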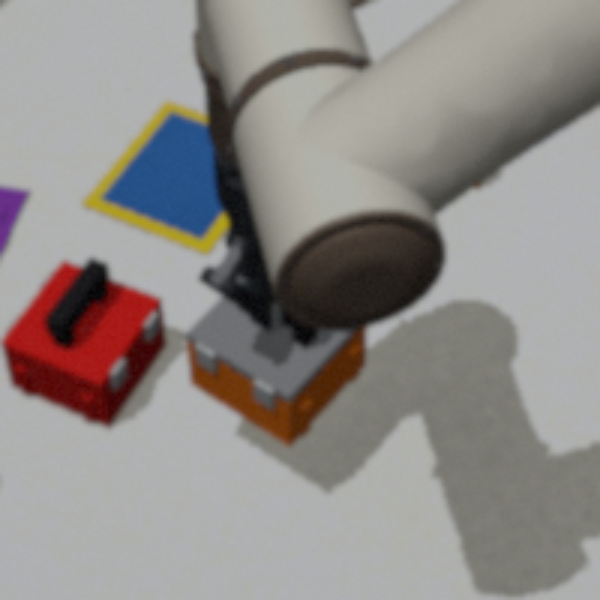

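The left case is lifted, hanging level at about 0.085 m and clear of the red one. Shake sideways along −ty, which is +y and free space, and compare the moments after each stop.

Request:
jog_arm:
  motion:
    - {"tx":0,"ty":-30,"tz":0,"turn":0}
    - {"tx":0,"ty":-30,"tz":0,"turn":0}
    - {"tx":0,"ty":30,"tz":0,"turn":0}
    - {"tx":0,"ty":30,"tz":0,"turn":0}
    - {"tx":0,"ty":-30,"tz":0,"turn":0}
    - {"tx":0,"ty":-30,"tz":0,"turn":0}
    - {"tx":0,"ty":0,"tz":0,"turn":0}
    - {"tx":0,"ty":0,"tz":0,"turn":0}

```text
t: 6.05
position: [0.4341, 0.1168, 0.1684]
orientation: [0.073, 0.997, 0.0, 0.0]
contact_force: [-1.2, 1.0, -4.5]
opening: 0.192
```

```bash
python3 -c "
from h import *
m(4);m(4)"
```

```text
t 6.25 tool F [0.03 0.33 5.06] tool M [-0.037 -0.032 -0.012] sd [0.028 0.011 0.013]
t 6.45 tool F [-0.08 -0.13  5.18] tool M [0.003 0.011 0.007] sd [0.014 0.053 0.016]
```

Request:
jog_arm:
  motion:
    - {"tx":0,"ty":30,"tz":0,"turn":0}
    - {"tx":0,"ty":30,"tz":0,"turn":0}
    - {"tx":0,"ty":0,"tz":0,"turn":0}
    - {"tx":0,"ty":0,"tz":0,"turn":0}

```text
t: 6.85
position: [0.4426, 0.1771, 0.168]
orientation: [0.072, 0.997, -0.0, -0.0]
contact_force: [0.2, -0.4, -4.4]
opening: 0.189
```

```bash
python3 -c "
from h import *
m(4);m(4)"
```

```text
t 7.05 tool F [-0.29 -0.22  4.64] tool M [ 0.006  0.001 -0.018] sd [0.03  0.025 0.021]
t 7.25 tool F [-0.6   0.06  4.98] tool M [-0.018 -0.016  0.005] sd [0.014 0.017 0.024]
```

Request:
jog_arm:
  motion:
    - {"tx":0,"ty":-30,"tz":0,"turn":0}
    - {"tx":0,"ty":-30,"tz":0,"turn":0}
    - {"tx":0,"ty":0,"tz":0,"turn":0}
    - {"tx":0,"ty":0,"tz":0,"turn":0}

```text
t: 7.65
position: [0.4342, 0.1166, 0.1686]
orientation: [0.074, 0.997, 0.0, 0.0]
contact_force: [0.8, -0.5, -5.0]
opening: 0.191
```

```bash
python3 -c "
from h import *
m(4);m(4)"
```

```text
t 7.85 tool F [ 0.18 -0.03  4.57] tool M [-0.016  0.004 -0.   ] sd [0.006 0.026 0.029]
t 8.05 tool F [-0.18  0.21  4.73] tool M [ 0.004  0.004 -0.016] sd [0.022 0.03  0.032]
```

Request:
jog_arm:
  motion:
    - {"tx":0,"ty":30,"tz":0,"turn":0}
    - {"tx":0,"ty":30,"tz":0,"turn":0}
    - {"tx":0,"ty":0,"tz":0,"turn":0}
    - {"tx":0,"ty":0,"tz":0,"turn":0}

```text
t: 8.45
position: [0.4425, 0.177, 0.168]
orientation: [0.072, 0.997, -0.0, -0.0]
contact_force: [-0.6, 0.1, -5.2]
opening: 0.189
```

```bash
python3 -c "
from h import *
m(4);m(4);go()"
```

```text
t 8.65 tool F [ 0.3  -0.64  4.65] tool M [0.009 0.024 0.008] sd [0.055 0.023 0.037]
t 8.85 tool F [0.06 0.04 5.13] tool M [-0.006  0.018  0.001] sd [0.025 0.005 0.018]
t 8.85 pos [0.4427 0.1761 0.1684] xang 171.59 tilt 0.01 open 0.194 F [ 0.11  0.21 -4.34] M [-0.034  0.017  0.007]
```

The left case's moments after opposite stops agree within about 0.02 N·m. A loose ball would swing them by about 0.1, so it looks quiet. Putting it back.

Request:
jog_arm:
  motion:
    - {"tx":0,"ty":0,"tz":15,"turn":0}
    - {"tx":0,"ty":0,"tz":28,"turn":0}
    - {"tx":0,"ty":0,"tz":25,"turn":0}
    - {"tx":0,"ty":0,"tz":12,"turn":0}
    - {"tx":0,"ty":0,"tz":5,"turn":0}
    - {"tx":0,"ty":0,"tz":3,"turn":0}
    - {"tx":0,"ty":0,"tz":0,"turn":0}
    - {"tx":0,"ty":0,"tz":0,"turn":0}

```text
t: 9.65
position: [0.4433, 0.1769, 0.0811]
orientation: [0.073, 0.997, 0.001, 0.001]
contact_force: [-0.5, 0.6, -3.9]
opening: 0.197
```

```bash
python3 -c "
from h import *
go()"
```

```text
t 9.65 pos [0.4433 0.1769 0.0811] xang 171.63 tilt 0.11 open 0.197 F [-0.46  0.6  -3.87] M [-0.051  0.044 -0.051]
```

Request:
jog_arm:
  motion:
    - {"tx":0,"ty":0,"tz":2,"turn":0}
    - {"tx":0,"ty":0,"tz":0,"turn":0}

```text
t: 9.85
position: [0.4433, 0.177, 0.0793]
orientation: [0.073, 0.997, 0.001, 0.001]
contact_force: [-0.7, 0.8, 0.7]
opening: 0.195
```

Request:
jog_arm:
  motion:
    - {"tx":0,"ty":0,"tz":0,"turn":0}
    - {"tx":0,"ty":0,"tz":0,"turn":0}
    - {"tx":0,"ty":0,"tz":0,"turn":0}
    - {"tx":0,"ty":0,"tz":-10,"turn":0}
    - {"tx":0,"ty":0,"tz":-30,"turn":0}
    - {"tx":0,"ty":0,"tz":-40,"turn":0}
    - {"tx":0,"ty":0,"tz":-30,"turn":0}
    - {"tx":0,"ty":0,"tz":-10,"turn":0}
  fingers: 60

```text
t: 10.65
position: [0.4444, 0.1776, 0.2027]
orientation: [0.073, 0.997, 0.002, 0.003]
contact_force: [-0.5, -0.1, -0.4]
opening: 0.702
```

```bash
python3 -c "
from h import *
go((.501,-.006,.2))"
```

```text
t 10.65 pos [0.4444 0.1776 0.2027] xang 171.66 tilt 0.46 open 0.702 F [-0.46 -0.08 -0.39] M [ 0.029 -0.06  -0.048]
  -> [ 0.501 -0.006  0.2  ] tool mm [ -82.6 -173.4    2.3]
```

Request:
jog_arm:
  motion:
    - {"tx":-15,"ty":-33,"tz":0,"turn":0}
    - {"tx":-21,"ty":-43,"tz":0,"turn":0}
    - {"tx":-21,"ty":-43,"tz":0,"turn":0}
    - {"tx":-18,"ty":-37,"tz":0,"turn":0}
    - {"tx":-8,"ty":-17,"tz":0,"turn":0}
    - {"tx":0,"ty":0,"tz":0,"turn":-5}
    - {"tx":0,"ty":0,"tz":10,"turn":-8}
    - {"tx":0,"ty":0,"tz":20,"turn":-8}
    - {"tx":0,"ty":0,"tz":20,"turn":-8}
    - {"tx":0,"ty":0,"tz":10,"turn":-6.4}
    - {"tx":0,"ty":0,"tz":0,"turn":0}
    - {"tx":0,"ty":0,"tz":0,"turn":0}

```text
t: 11.85
position: [0.4997, -0.0067, 0.1385]
orientation: [-0.233, 0.973, -0.0, -0.0]
contact_force: [-0.1, 0.7, 0.2]
opening: 0.704
```

```bash
python3 -c "
from h import *
go((.501,-.006,.078))"
```

```text
t 11.85 pos [ 0.4997 -0.0067  0.1385] xang -153.1 tilt 0.02 open 0.704 F [-0.07  0.71  0.18] M [ 0.039  0.006 -0.037]
  -> [ 0.501 -0.006  0.078] tool mm [-1.5  0.1 60.5]
```

Request:
jog_arm:
  motion:
    - {"tx":-1,"ty":0,"tz":20,"turn":0}
    - {"tx":0,"ty":0,"tz":25,"turn":0}
    - {"tx":0,"ty":0,"tz":12,"turn":0}
    - {"tx":0,"ty":0,"tz":3,"turn":0}
    - {"tx":0,"ty":0,"tz":0,"turn":0}

```text
t: 12.35
position: [0.501, -0.0062, 0.0788]
orientation: [-0.233, 0.972, -0.0, 0.0]
contact_force: [-0.1, -0.0, 0.5]
opening: 0.705
```

Request:
jog_arm:
  motion:
    - {"tx":0,"ty":0,"tz":0,"turn":0}
    - {"tx":0,"ty":0,"tz":0,"turn":0}
    - {"tx":0,"ty":0,"tz":0,"turn":0}
    - {"tx":0,"ty":0,"tz":0,"turn":0}
    - {"tx":0,"ty":0,"tz":0,"turn":0}
    - {"tx":0,"ty":0,"tz":0,"turn":0}
    - {"tx":0,"ty":0,"tz":0,"turn":0}
  fingers: 5

```text
t: 13.05
position: [0.501, -0.006, 0.0793]
orientation: [-0.234, 0.972, -0.0, 0.001]
contact_force: [-1.7, 0.9, 5.6]
opening: 0.195
```

```bash
python3 -c "
from h import *
go()"
```

```text
t 13.05 pos [ 0.501  -0.006   0.0793] xang -152.97 tilt 0.09 open 0.195 F [-1.69  0.88  5.57] M [ 0.394  0.508 -0.044]
```

Request:
jog_arm:
  motion:
    - {"tx":0,"ty":0,"tz":-10,"turn":0}
    - {"tx":0,"ty":0,"tz":-20,"turn":0}
    - {"tx":0,"ty":0,"tz":-25,"turn":0}
    - {"tx":0,"ty":0,"tz":-20,"turn":0}
    - {"tx":0,"ty":0,"tz":-10,"turn":0}
    - {"tx":0,"ty":0,"tz":-5,"turn":0}
    - {"tx":0,"ty":0,"tz":0,"turn":0}
    - {"tx":0,"ty":0,"tz":0,"turn":0}
    - {"tx":0,"ty":0,"tz":0,"turn":0}

```text
t: 13.95
position: [0.4998, -0.0064, 0.1672]
orientation: [-0.234, 0.972, 0.0, -0.001]
contact_force: [-0.3, 0.3, -4.3]
opening: 0.19
```

```bash
python3 -c "
from h import *
m(4)"
```

```text
t 14.15 tool F [-0.45 -0.21  4.78] tool M [0.014 0.031 0.014] sd [0.02  0.016 0.042]
```

Request:
jog_arm:
  motion:
    - {"tx":0,"ty":-30,"tz":0,"turn":0}
    - {"tx":0,"ty":30,"tz":0,"turn":0}
    - {"tx":0,"ty":30,"tz":0,"turn":0}
    - {"tx":0,"ty":-30,"tz":0,"turn":0}
    - {"tx":0,"ty":-30,"tz":0,"turn":0}
    - {"tx":0,"ty":0,"tz":0,"turn":0}
    - {"tx":0,"ty":0,"tz":0,"turn":0}

```text
t: 14.85
position: [0.5141, -0.0334, 0.1679]
orientation: [-0.233, 0.972, 0.0, -0.0]
contact_force: [0.3, -0.6, -4.4]
opening: 0.193
```

```bash
python3 -c "
from h import *
m(4);m(4)"
```

```text
t 15.05 tool F [0.27 0.08 4.7 ] tool M [-0.085  0.007 -0.017] sd [0.01  0.016 0.033]
t 15.25 tool F [0.13 0.16 4.73] tool M [-0.054  0.01  -0.017] sd [0.015 0.019 0.034]
```

Request:
jog_arm:
  motion:
    - {"tx":0,"ty":30,"tz":0,"turn":0}
    - {"tx":0,"ty":30,"tz":0,"turn":0}
    - {"tx":0,"ty":0,"tz":0,"turn":0}
    - {"tx":0,"ty":0,"tz":0,"turn":0}

```text
t: 15.65
position: [0.4869, 0.0212, 0.1686]
orientation: [-0.235, 0.972, 0.0, 0.0]
contact_force: [-0.2, -1.0, -4.6]
opening: 0.194
```

```bash
python3 -c "
from h import *
m(4);m(4)"
```

```text
t 15.85 tool F [ 0.05 -0.17  4.37] tool M [0.082 0.032 0.013] sd [0.02  0.024 0.015]
t 16.05 tool F [-0.02 -0.09  4.41] tool M [ 0.04   0.044 -0.025] sd [0.018 0.027 0.017]
```

Request:
jog_arm:
  motion:
    - {"tx":0,"ty":-30,"tz":0,"turn":0}
    - {"tx":0,"ty":-30,"tz":0,"turn":0}
    - {"tx":0,"ty":0,"tz":0,"turn":0}
    - {"tx":0,"ty":0,"tz":0,"turn":0}

```text
t: 16.45
position: [0.5141, -0.0337, 0.1679]
orientation: [-0.233, 0.973, 0.0, -0.0]
contact_force: [-0.1, -0.8, -5.0]
opening: 0.193
```

```bash
python3 -c "
from h import *
m(4);m(4);go()"
```

```text
t 16.65 tool F [ 0.17 -0.08  4.99] tool M [-0.083  0.048 -0.008] sd [0.031 0.029 0.014]
t 16.85 tool F [-0.16  0.07  4.91] tool M [-0.05   0.035  0.022] sd [0.031 0.032 0.019]
t 16.85 pos [ 0.5141 -0.0325  0.1684] xang -152.93 tilt 0.01 open 0.195 F [-0.29  0.49 -4.22] M [0.009 0.083 0.006]
```

The middle case's moment about tool x flips −0.085 → +0.082 → −0.083 N·m with each stop. It rattles. I'll put it back, then test the right one.

Request:
jog_arm:
  motion:
    - {"tx":0,"ty":15,"tz":0,"turn":0}
    - {"tx":0,"ty":14,"tz":10,"turn":0}
    - {"tx":0,"ty":1,"tz":20,"turn":0}
    - {"tx":0,"ty":0,"tz":25,"turn":0}
    - {"tx":0,"ty":0,"tz":20,"turn":0}
    - {"tx":0,"ty":0,"tz":8,"turn":0}
    - {"tx":0,"ty":0,"tz":4,"turn":0}
    - {"tx":0,"ty":0,"tz":2,"turn":0}
    - {"tx":0,"ty":0,"tz":0,"turn":0}
    - {"tx":0,"ty":0,"tz":0,"turn":0}

```text
t: 17.85
position: [0.5012, -0.0061, 0.0801]
orientation: [-0.234, 0.972, 0.0, 0.001]
contact_force: [-0.1, -0.4, -4.0]
opening: 0.192
```

```bash
python3 -c "
from h import *
go((.501,-.006,.0793))"
```

```text
t 17.85 pos [ 0.5012 -0.0061  0.0801] xang -152.97 tilt 0.11 open 0.192 F [-0.08 -0.43 -4.05] M [-0.023  0.068 -0.005]
  -> [ 0.501  -0.006   0.0793] tool mm [0.2 0.2 0.8]
```

Request:
jog_arm:
  motion:
    - {"tx":0,"ty":0,"tz":1.5,"turn":0}
    - {"tx":0,"ty":0,"tz":0,"turn":0}
    - {"tx":0,"ty":0,"tz":0,"turn":0}

```text
t: 18.15
position: [0.5013, -0.0061, 0.0794]
orientation: [-0.234, 0.972, -0.0, 0.001]
contact_force: [-3.7, 1.5, 6.6]
opening: 0.191
```

Request:
jog_arm:
  motion:
    - {"tx":0,"ty":0,"tz":0,"turn":0}
    - {"tx":0,"ty":0,"tz":0,"turn":0}
    - {"tx":0,"ty":0,"tz":0,"turn":0}
    - {"tx":0,"ty":0,"tz":-10,"turn":0}
    - {"tx":0,"ty":0,"tz":-30,"turn":0}
    - {"tx":0,"ty":0,"tz":-40,"turn":0}
    - {"tx":0,"ty":0,"tz":-30,"turn":0}
    - {"tx":0,"ty":0,"tz":-10,"turn":0}
  fingers: 60

```text
t: 18.95
position: [0.5025, -0.006, 0.2022]
orientation: [-0.234, 0.972, -0.0, 0.004]
contact_force: [0.0, 1.1, 0.0]
opening: 0.7
```

```bash
python3 -c "
from h import *
go((.470,-.175,.2))"
```

```text
t 18.95 pos [ 0.5025 -0.006   0.2022] xang -152.94 tilt 0.46 open 0.7 F [0.05 1.11 0.05] M [-0.016 -0.002  0.032]
  -> [ 0.47  -0.175  0.2  ] tool mm [ 105.9 -135.7    1.7]
```

Request:
jog_arm:
  motion:
    - {"tx":18,"ty":-24,"tz":0,"turn":0}
    - {"tx":29,"ty":-37,"tz":0,"turn":0}
    - {"tx":29,"ty":-37,"tz":0,"turn":0}
    - {"tx":20,"ty":-26,"tz":0,"turn":0}
    - {"tx":10,"ty":-12,"tz":0,"turn":0}
    - {"tx":0,"ty":0,"tz":15,"turn":5}
    - {"tx":0,"ty":0,"tz":30,"turn":6.5}
    - {"tx":0,"ty":0,"tz":15,"turn":0}
    - {"tx":0,"ty":0,"tz":0,"turn":0}
    - {"tx":0,"ty":0,"tz":0,"turn":0}

```text
t: 19.95
position: [0.4681, -0.1757, 0.138]
orientation: [-0.135, 0.991, -0.0, -0.0]
contact_force: [0.3, -0.1, 0.2]
opening: 0.702
```

```bash
python3 -c "
from h import *
go((.470,-.175,.078))"
```

```text
t 19.95 pos [ 0.4681 -0.1757  0.138 ] xang -164.45 tilt 0.03 open 0.702 F [ 0.33 -0.1   0.23] M [-0.022 -0.045  0.003]
  -> [ 0.47  -0.175  0.078] tool mm [-2.1  0.1 60. ]
```

Request:
jog_arm:
  motion:
    - {"tx":-2,"ty":0,"tz":20,"turn":0}
    - {"tx":0,"ty":0,"tz":25,"turn":0}
    - {"tx":0,"ty":0,"tz":12,"turn":0}
    - {"tx":0,"ty":0,"tz":3,"turn":0}
    - {"tx":0,"ty":0,"tz":0,"turn":0}

```text
t: 20.45
position: [0.4706, -0.1751, 0.0785]
orientation: [-0.135, 0.991, -0.0, 0.001]
contact_force: [0.3, 0.1, -0.4]
opening: 0.705
```

Request:
jog_arm:
  motion:
    - {"tx":0,"ty":0,"tz":0,"turn":0}
    - {"tx":0,"ty":0,"tz":0,"turn":0}
    - {"tx":0,"ty":0,"tz":0,"turn":0}
    - {"tx":0,"ty":0,"tz":0,"turn":0}
    - {"tx":0,"ty":0,"tz":0,"turn":0}
    - {"tx":0,"ty":0,"tz":0,"turn":0}
    - {"tx":0,"ty":0,"tz":0,"turn":0}
  fingers: 5

```text
t: 21.15
position: [0.4706, -0.1753, 0.0788]
orientation: [-0.135, 0.991, -0.0, 0.001]
contact_force: [-0.7, -1.4, 5.6]
opening: 0.194
```

```bash
python3 -c "
from h import *
go()"
```

```text
t 21.15 pos [ 0.4706 -0.1753  0.0788] xang -164.45 tilt 0.11 open 0.194 F [-0.7  -1.38  5.6 ] M [-0.104  0.231  0.027]
```

Request:
jog_arm:
  motion:
    - {"tx":0,"ty":0,"tz":-10,"turn":0}
    - {"tx":0,"ty":0,"tz":-20,"turn":0}
    - {"tx":0,"ty":0,"tz":-25,"turn":0}
    - {"tx":0,"ty":0,"tz":-20,"turn":0}
    - {"tx":0,"ty":0,"tz":-10,"turn":0}
    - {"tx":0,"ty":0,"tz":-5,"turn":0}
    - {"tx":0,"ty":0,"tz":0,"turn":0}
    - {"tx":0,"ty":0,"tz":0,"turn":0}
    - {"tx":0,"ty":0,"tz":0,"turn":0}

```text
t: 22.05
position: [0.469, -0.1749, 0.1666]
orientation: [-0.135, 0.991, 0.0, -0.001]
contact_force: [0.8, -0.1, -5.6]
opening: 0.196
```

```bash
python3 -c "
from h import *
m(4);go()"
```

```text
t 22.25 tool F [-0.31  0.14  5.94] tool M [ 0.015 -0.006  0.024] sd [0.018 0.022 0.012]
t 22.25 pos [ 0.4696 -0.175   0.1673] xang -164.48 tilt 0.06 open 0.196 F [-0.04  0.68 -5.28] M [-0.025 -0.032 -0.006]
```

Request:
jog_arm:
  motion:
    - {"tx":0,"ty":-30,"tz":0,"turn":0}
    - {"tx":0,"ty":30,"tz":0,"turn":0}
    - {"tx":0,"ty":30,"tz":0,"turn":0}
    - {"tx":0,"ty":-30,"tz":0,"turn":0}
    - {"tx":0,"ty":-30,"tz":0,"turn":0}
    - {"tx":0,"ty":0,"tz":0,"turn":0}
    - {"tx":0,"ty":0,"tz":0,"turn":0}

```text
t: 22.95
position: [0.4776, -0.2042, 0.1673]
orientation: [-0.134, 0.991, 0.0, -0.001]
contact_force: [-1.0, 0.3, -5.2]
opening: 0.191
```

```bash
python3 -c "
from h import *
m(4);m(4)"
```

```text
t 23.15 tool F [ 0.33 -0.01  5.89] tool M [-0.019  0.024  0.008] sd [0.024 0.023 0.014]
t 23.35 tool F [ 0.07 -0.06  6.07] tool M [-0.018 -0.011  0.027] sd [0.027 0.02  0.048]
```

Request:
jog_arm:
  motion:
    - {"tx":0,"ty":30,"tz":0,"turn":0}
    - {"tx":0,"ty":30,"tz":0,"turn":0}
    - {"tx":0,"ty":0,"tz":0,"turn":0}
    - {"tx":0,"ty":0,"tz":0,"turn":0}

```text
t: 23.75
position: [0.462, -0.1456, 0.1683]
orientation: [-0.136, 0.991, -0.0, 0.001]
contact_force: [0.6, 0.3, -5.2]
opening: 0.19
```

```bash
python3 -c "
from h import *
m(4);m(4)"
```

```text
t 23.95 tool F [-0.25 -0.18  5.6 ] tool M [ 0.002 -0.001 -0.003] sd [0.025 0.026 0.037]
t 24.15 tool F [-0.17  0.08  5.64] tool M [ 0.022 -0.008 -0.008] sd [0.027 0.016 0.034]
```

Request:
jog_arm:
  motion:
    - {"tx":0,"ty":-30,"tz":0,"turn":0}
    - {"tx":0,"ty":-30,"tz":0,"turn":0}
    - {"tx":0,"ty":0,"tz":0,"turn":0}
    - {"tx":0,"ty":0,"tz":0,"turn":0}

```text
t: 24.55
position: [0.4775, -0.2045, 0.1673]
orientation: [-0.134, 0.991, 0.0, -0.001]
contact_force: [0.4, -0.0, -5.4]
opening: 0.194
```

```bash
python3 -c "
from h import *
m(4);m(4);go((.4706,-.1753,.0788))"
```

```text
t 24.75 tool F [0.08 0.11 5.62] tool M [-0.03   0.034  0.01 ] sd [0.025 0.014 0.017]
t 24.95 tool F [-0.   -0.43  5.54] tool M [ 0.003 -0.026  0.018] sd [0.034 0.008 0.018]
t 24.95 pos [ 0.4779 -0.2035  0.168 ] xang -164.43 tilt 0.01 open 0.191 F [-0.03  0.17 -5.58] M [-0.018 -0.038  0.005]
  -> [ 0.4706 -0.1753  0.0788] tool mm [-0.5 29.1 89.2]
```

The right case is quiet, with changes of no more than 0.04 N·m. Returning it, then taking the middle one.

Request:
jog_arm:
  motion:
    - {"tx":0,"ty":15,"tz":0,"turn":0}
    - {"tx":0,"ty":13,"tz":10,"turn":0}
    - {"tx":0,"ty":1,"tz":20,"turn":0}
    - {"tx":0,"ty":0,"tz":25,"turn":0}
    - {"tx":0,"ty":0,"tz":20,"turn":0}
    - {"tx":0,"ty":0,"tz":8,"turn":0}
    - {"tx":0,"ty":0,"tz":4,"turn":0}
    - {"tx":0,"ty":0,"tz":2,"turn":0}
    - {"tx":0,"ty":0,"tz":0,"turn":0}
    - {"tx":0,"ty":0,"tz":0,"turn":0}

```text
t: 25.95
position: [0.4708, -0.176, 0.0797]
orientation: [-0.135, 0.991, -0.0, 0.001]
contact_force: [-0.1, 0.6, -5.3]
opening: 0.193
```

```bash
python3 -c "
from h import *
go((.4706,-.1753,.0788))"
```

```text
t 25.95 pos [ 0.4708 -0.176   0.0797] xang -164.47 tilt 0.11 open 0.193 F [-0.05  0.57 -5.32] M [ 0.021 -0.043  0.007]
  -> [ 0.4706 -0.1753  0.0788] tool mm [-0.   0.8  0.9]
```

Request:
jog_arm:
  motion:
    - {"tx":0,"ty":0.5,"tz":1.5,"turn":0}
    - {"tx":0,"ty":0,"tz":0,"turn":0}
    - {"tx":0,"ty":0,"tz":0,"turn":0}

```text
t: 26.25
position: [0.471, -0.176, 0.0788]
orientation: [-0.135, 0.991, -0.001, 0.001]
contact_force: [-2.5, -2.0, 5.5]
opening: 0.191
```

Request:
jog_arm:
  motion:
    - {"tx":0,"ty":0,"tz":0,"turn":0}
    - {"tx":0,"ty":0,"tz":0,"turn":0}
    - {"tx":0,"ty":0,"tz":0,"turn":0}
    - {"tx":0,"ty":0,"tz":-10,"turn":0}
    - {"tx":0,"ty":0,"tz":-30,"turn":0}
    - {"tx":0,"ty":0,"tz":-40,"turn":0}
    - {"tx":0,"ty":0,"tz":-30,"turn":0}
    - {"tx":0,"ty":0,"tz":-10,"turn":0}
  fingers: 60

```text
t: 27.05
position: [0.4719, -0.1758, 0.2017]
orientation: [-0.135, 0.991, -0.001, 0.004]
contact_force: [0.5, -0.5, 0.7]
opening: 0.701
```

```bash
python3 -c "
from h import *
go((.501,-.006,.2))
im=read_camera('side');cv2.imwrite('pics/g3.png',cv2.cvtColor(im,cv2.COLOR_RGB2BGR))"
```

```text
t 27.05 pos [ 0.4719 -0.1758  0.2017] xang -164.43 tilt 0.45 open 0.701 F [ 0.46 -0.48  0.73] M [ 0.007 -0.034  0.018]
  -> [ 0.501 -0.006  0.2  ] tool mm [-73.6 155.8   1.7]
```

View pics/g3.png

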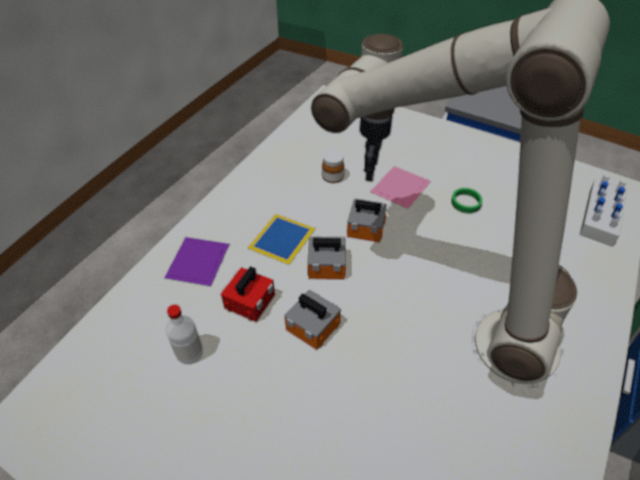

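All three cases stand in their original places, at (312,318), (327,257) and (367,218) px. Next is the middle one.

Request:
jog_arm:
  motion:
    - {"tx":-11,"ty":23,"tz":0,"turn":0}
    - {"tx":-20,"ty":42,"tz":0,"turn":0}
    - {"tx":-20,"ty":42,"tz":0,"turn":0}
    - {"tx":-14,"ty":31,"tz":0,"turn":0}
    - {"tx":-8,"ty":17,"tz":0,"turn":0}
    - {"tx":0,"ty":0,"tz":15,"turn":-5}
    - {"tx":0,"ty":0,"tz":30,"turn":-6.5}
    - {"tx":0,"ty":0,"tz":15,"turn":0}
    - {"tx":0,"ty":0,"tz":0,"turn":0}
    - {"tx":0,"ty":0,"tz":0,"turn":0}

```text
t: 28.1
position: [0.4987, -0.0067, 0.1369]
orientation: [-0.234, 0.972, -0.0, -0.001]
contact_force: [1.0, 0.4, -0.1]
opening: 0.699
```

```bash
python3 -c "
from h import *
go((.501,-.006,.078))"
```

```text
t 28.1 pos [ 0.4987 -0.0067  0.1369] xang -152.97 tilt 0.08 open 0.699 F [ 1.04  0.39 -0.1 ] M [ 0.032  0.054 -0.006]
  -> [ 0.501 -0.006  0.078] tool mm [-2.5 -0.4 58.9]
```

Request:
jog_arm:
  motion:
    - {"tx":-2,"ty":0,"tz":20,"turn":0}
    - {"tx":0,"ty":0,"tz":25,"turn":0}
    - {"tx":0,"ty":0,"tz":11,"turn":0}
    - {"tx":0,"ty":0,"tz":3,"turn":0}
    - {"tx":0,"ty":0,"tz":0,"turn":0}

```text
t: 28.6
position: [0.5011, -0.0057, 0.0788]
orientation: [-0.234, 0.972, -0.0, 0.0]
contact_force: [0.8, -0.2, 0.4]
opening: 0.706
```

Request:
jog_arm:
  motion:
    - {"tx":0,"ty":0,"tz":0,"turn":0}
    - {"tx":0,"ty":0,"tz":0,"turn":0}
    - {"tx":0,"ty":0,"tz":0,"turn":0}
    - {"tx":0,"ty":0,"tz":0,"turn":0}
    - {"tx":0,"ty":0,"tz":0,"turn":0}
    - {"tx":0,"ty":0,"tz":0,"turn":0}
    - {"tx":0,"ty":0,"tz":0,"turn":0}
  fingers: 5

```text
t: 29.3
position: [0.5013, -0.0059, 0.0792]
orientation: [-0.234, 0.972, -0.0, 0.001]
contact_force: [-0.9, -2.4, 6.2]
opening: 0.199
```

Request:
jog_arm:
  motion:
    - {"tx":0,"ty":0,"tz":-10,"turn":0}
    - {"tx":0,"ty":0,"tz":-20,"turn":0}
    - {"tx":0,"ty":0,"tz":-25,"turn":0}
    - {"tx":0,"ty":0,"tz":-25,"turn":0}
    - {"tx":0,"ty":0,"tz":-20,"turn":0}
    - {"tx":0,"ty":0,"tz":-15,"turn":0}
    - {"tx":0,"ty":0,"tz":-7,"turn":0}
    - {"tx":0,"ty":0,"tz":0,"turn":0}
    - {"tx":0,"ty":0,"tz":0,"turn":0}

```text
t: 30.2
position: [0.4996, -0.0057, 0.1991]
orientation: [-0.233, 0.972, 0.0, -0.001]
contact_force: [-0.5, -0.7, -4.1]
opening: 0.196
```

```bash
python3 -c "
from h import *
go((.6565,-.0318,.199))"
```

```text
t 30.2 pos [ 0.4996 -0.0057  0.1991] xang -153.0 tilt 0.16 open 0.196 F [-0.47 -0.7  -4.13] M [-0.045  0.052  0.016]
  -> [ 0.6565 -0.0318  0.199 ] tool mm [-128.   -94.5   -0.4]
```

Request:
jog_arm:
  motion:
    - {"tx":-6,"ty":-4,"tz":0,"turn":0}
    - {"tx":-14,"ty":-10,"tz":0,"turn":0}
    - {"tx":-20,"ty":-15,"tz":0,"turn":0}
    - {"tx":-22,"ty":-17,"tz":0,"turn":0}
    - {"tx":-22,"ty":-17,"tz":0,"turn":0}
    - {"tx":-20,"ty":-15,"tz":0,"turn":0}
    - {"tx":-13,"ty":-9,"tz":0,"turn":0}
    - {"tx":-7,"ty":-5,"tz":0,"turn":0}
    - {"tx":-3,"ty":-2,"tz":0,"turn":0}
    - {"tx":0,"ty":0,"tz":0,"turn":0}
    - {"tx":0,"ty":0,"tz":0,"turn":0}
    - {"tx":0,"ty":0,"tz":0,"turn":0}

```text
t: 31.4
position: [0.6558, -0.0316, 0.2006]
orientation: [-0.234, 0.972, 0.0, -0.0]
contact_force: [-0.1, 0.3, -4.7]
opening: 0.191
```

Request:
jog_arm:
  motion:
    - {"tx":0,"ty":0,"tz":0,"turn":0}
    - {"tx":0,"ty":0,"tz":0,"turn":0}
    - {"tx":0,"ty":0,"tz":0,"turn":0}
    - {"tx":0,"ty":0,"tz":0,"turn":0}
    - {"tx":0,"ty":0,"tz":0,"turn":0}
    - {"tx":0,"ty":0,"tz":0,"turn":0}
    - {"tx":0,"ty":0,"tz":0,"turn":0}
    - {"tx":0,"ty":0,"tz":0,"turn":0}
    - {"tx":0,"ty":0,"tz":0,"turn":0}
    - {"tx":0,"ty":0,"tz":0,"turn":0}

```text
t: 32.4
position: [0.6565, -0.0318, 0.2003]
orientation: [-0.234, 0.972, 0.0, -0.0]
contact_force: [-0.4, 0.1, -4.5]
opening: 0.191
```

```bash
python3 -c "
from h import *
go((.6565,-.0318,.199));m(4)
s=read_camera('side');t=read_camera('top')
print('left',handle(s,'side',(312,307),18,.092)[1:4]);print('right',handle(s,'side',(368,208),18,.092)[1:4])
print('left top',handle(t,'top',(249,261),16)[1:4]);print('right top',handle(t,'top',(379,251),16)[1:4])
cv2.imwrite('pics/e1.png',cv2.cvtColor(np.hstack([cv2.resize(s,(400,300)),cv2.resize(t,(400,300))]),cv2.COLOR_RGB2BGR))
cv2.imwrite('pics/e2.png',cv2.cvtColor(cv2.resize(s[130:350,200:420],None,fx=2.7,fy=2.7),cv2.COLOR_RGB2BGR))"
```

```text
t 32.4 pos [ 0.6565 -0.0318  0.2003] xang -152.98 tilt 0.0 open 0.191 F [-0.36  0.09 -4.51] M [ 0.004  0.072 -0.052]
  -> [ 0.6565 -0.0318  0.199 ] tool mm [-0.  -0.1  1.3]
t 32.6 tool F [0.09 0.12 5.1 ] tool M [-0.016  0.053  0.016] sd [0.029 0.024 0.038]
left (array([312.61486486, 305.97297297]), array([0.43961363, 0.18076781]), np.float64(167.272486399016))
right (array([367.67924528, 206.34433962]), array([ 0.46965124, -0.16821008]), np.float64(11.84139218640479))Traceback (most recent call last):
  File "<string>", line 6, in <module>
    print('left top',handle(t,'top',(249,261),16)[1:4]);print('right top',handle(t,'top',(379,251),16)[1:4])
                     ~~~~~~^^^^^^^^^^^^^^^^^^^^^^
  File "h.py", line 15, in handle
    i=1+np.argmax(st[1:,4]); ys,xs=np.nonzero(l==i)
        ~~~~~~~~~^^^^^^^^^^
    return _wrapfunc(a, 'argmax', axis=axis, out=out, **kwds)
    return bound(*args, **kwds)
ValueError: attempt to get argmax of an empty sequence
```

The side view puts the quiet cases within about 3 mm of where they began. The arm hides the left case in the top view. One last picture.

```bash
python3 -c "
from h import *
s=read_camera('side');t=read_camera('top')
cv2.imwrite('pics/e1.png',cv2.cvtColor(np.hstack([cv2.resize(s,(400,300)),cv2.resize(t,(400,300))]),cv2.COLOR_RGB2BGR))
cv2.imwrite('pics/e2.png',cv2.cvtColor(cv2.resize(s[130:350,200:420],None,fx=2.7,fy=2.7),cv2.COLOR_RGB2BGR))"
```

```text
(no output)
```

View pics/e1.png

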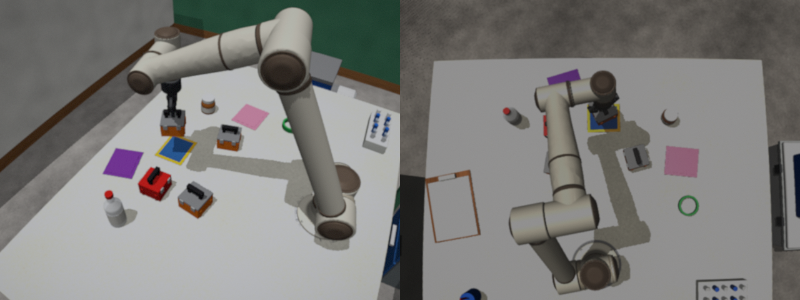

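View pics/e2.png

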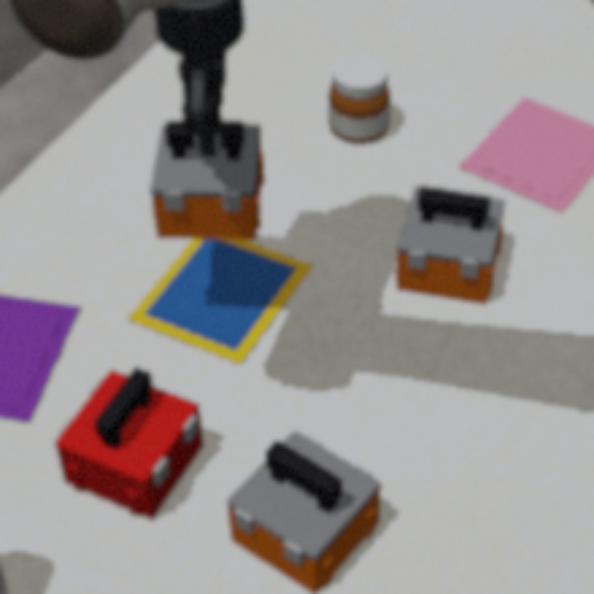

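The middle case hangs level over the mat, at about (278,197) px in the full side view. The left and right cases, bottle, jar and tape are all undisturbed. Handing in.

```bash
python3 -c "
from workcell import job_done
print(job_done())"
```

```text
the job is handed in; nothing more can be done
None
```

The middle case is the one that rattles. It is being held over the hand-over mat, and the job was handed in at about 33 s of the 72 s allowed; no verdict was reported.

**Shaking:** I lifted and shook left, middle and right in turn and put each one back. After opposite stops, the middle case's moment about the handle flipped between about −0.085 and +0.08 N·m. The left and right cases changed by no more than about 0.05 N·m, close to sensor noise.

**Last checks:**
- **Held case:** the arm reads (0.6565, −0.0318), which matches the mat centre I measured. The underside is about 12 cm above the bench, the tool reads no tilt, and the case looks level in the picture. The fingers are closed on the handle and carry about 5 N.
- **Quiet cases:** the side view puts both within about 3 mm of where they began, standing upright.
- **Other things:** the bottle, the jar and the tape look undisturbed in the last pictures.

**Failed check:** the final top-view measurement failed because the arm hid the left case, so the quiet cases' positions rest on the side view alone.

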